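Raking light and reading lens over an inlaid panel

TASK

Look closely at the blossom inlaid in the lacquer panel: first set the lamp's dimmer lever to three quarters (the fourth of its five marks, counting from the off end nearest the robot), then pick up the reading lens by its handle and hold it level and still, centred over the blossom, with the middle of the lens at the height of the height gauge's pointer, which marks its focus. Finish while still holding it there in the air: do not put it down or let go. Touch neither the panel nor the gauge, and leave everything else on the bench where it is.

Things in the scene. Friction and masses are not known exactly. Their poses are not given: they have to be found in the camera images.
- loupe: The reading lens (loose, 110-180 g), lying flat. A round black rim 84 across and 18 tall with a clear lens of 72 in it, and a straight flat-sided black handle 108 long, 22 wide, 18 tall. Origin: at the underside, below the lens centre; z is the lens axis (up as it lies; level means z vertical); the handle points along -x and spans x = -50 to -158 mm. It lies with its underside on the bench (z = 0). Balances about 65 to 70 mm from the lens centre, just inside the handle.
- loupe_lens (a point): Middle of the lens: centre of the rim, 9 mm above the lens's underside. Axes as loupe.
- loupe_grip (a point): Middle of the handle, 104 mm from the lens centre, 9 mm above the underside.
- panel: The dark lacquered door panel, 120 x 160 x 12, lying fixed on a grey padded support 150 x 190 x 20 (x by y by height); its top is 32 mm above the bench. Origin: on the bench below its centre. Thin brass line border and pearl inlays. Delicate: not to be touched.
- blossom (a point): Centre of the one big five-petalled pearl blossom (about 42 across) in the panel's top face, 32 mm above the bench; it lies off the panel's centre, at (-12, 26) mm in the panel's axes. The other inlays are small leaves and two small round buds.
- gauge: The height gauge at the panel's far side: steel base 90 x 60 x 26, upright flat beam 18 wide, its top 259 mm above the bench. Fixed. Origin: on the bench below the base's centre; z up; its pointer reaches 85 mm out along -x, towards the panel.
- gauge_pointer (a point): Tip of the gauge's pointer (scriber), a thin level steel bar on the slide, at its upper face, 95 to 150 mm above the bench (set differently each time, locked). Its height is the focal height for the middle of the lens. Axes: z up.
- lamp: The lamp: white power unit 220 x 130 x 90 tall, the dimmer lever on its top near the robot's end, at the other end a post (to 268 mm above the bench) whose arm carries a slim LED bar (about 225 mm up), 170 mm farther in +x and 100 mm in -y of the unit's centre. Fixed. Origin: on the bench below the unit's centre; the lever swings in its x-z plane.
- dimmer (a joint): Angle of the dimmer lever: 0 (off) leaning 0.7 rad towards the robot (the lamp's -x), 0.7 upright, 1.4 (full) leaning 0.7 rad away. Its five white marks are at 0, 0.35, 0.70, 1.05, 1.40: three quarters is 1.05. Stiff hinge, stays where left; about 1.5 N at the knob moves it.
- dimmer_knob (a point): Centre of the black ball knob, 21 dia, at the end of the lever (a 7 mm steel rod), 80 mm from the hinge. Its two round grey cheeks reach 30 mm from the hinge and are 32 mm wide overall.
- dimmer_hinge (a point): Hinge of the dimmer lever, on the power unit's top face 90 mm above the bench; the hinge axis is the lamp's y axis. Its axes are the lamp's.
- swab_tub: Bystander: clear round tub of cotton swabs, 58 dia x 53 tall (mm), loose. Origin: centre of its underside. To be left alone.
- dropper_bottle: Bystander: small glass bottle with a rubber dropper bulb, 42 dia x 97 tall (mm), loose. Origin: centre of its underside. To be left alone.
- dish: Bystander: shallow white porcelain dish, 76 dia x 22 tall (mm), loose. Origin: centre of its underside. To be left alone.
- brush: Bystander: slim artist's brush, 140 long, 10 thick, lying (mm), loose. Origin: under its middle. To be left alone.
- spatula: Bystander: palette knife, wooden handle and steel blade, 162 long, 17 wide, 12 thick, lying (mm), loose. Origin: under its middle. To be left alone.
- varnish_jar: Bystander: amber jar with metal cap, 52 dia x 60 tall (mm), loose. Origin: centre of its underside. To be left alone.
- weight: Bystander: brass weight with a knob, 40 dia x 50 tall (mm), loose. Origin: centre of its underside. To be left alone.
Not all that is in view belongs to the job. Of the things shaped like the loupe, the black one is meant.

How it is judged:
By the outcome, as a careful person would: the job done as asked, in the order asked, and still so for the second after the job is handed in, while the arm keeps its last pose, push and grip.
It also fails if it takes over 56 s, if anything falls off the work surface, if the arm or the gripper's body presses on something with over 40 N, if the wrist force passes 120 N, or if a joint passes its speed limit or range.

ROBOT

A 7-joint arm with a two-finger parallel gripper is mounted at the origin on the work surface. World frame = base frame: x ahead of the robot, y to its left, z up, the work surface at z = 0. Lengths are in m, angles in degrees, forces in N, time in s.
With the tool pointing down it reaches from about 0.35 to 0.775 m from the base axis. Payload 3.1 kg.
Tool frame: the origin (TCP) lies on the centre line of the jaws, within the pads' length; the fingertips stand 17 mm ahead of it and the grasp point (between the pads) lies 2 mm behind it (robot.tip_reach is the distance from the TCP to the fingertips, in m); z points along the fingers, y is the direction in which the jaws open and shut (so a half turn about z gives the same grasp; the last joint's range is limited). The gripper opens to 85 mm and grips with 20 to 120 N. Pads are 22 mm wide; open, the fingers measure 114 mm over their backs; the gripper's body (76 mm by 85 mm) begins 54 mm behind the grasp point. The pads swing forward as they close: fully open they stand 13 mm farther back than shut.
Start: joints at [-76.816, 17.813, 0.802, 86.603, -0.252, 75.585, -1.558], TCP at [0.148, 0.53, 0.248] pointing down, gripper open.
Joint ranges: [-154.91, 154.91], [-16.99, 109.72], [-72.82, 74.43], [7.12, 147.25], [-82.49, 262.49], [11.32, 116.49], [-174.64, 174.64]. Speed limits (degrees/s): [159.86, 159.86, 180, 180, 180, 180, 180].

INTERFACE

Orientations are given as [roll, pitch, yaw] about the fixed x, y, z axes, in that order (R = Rz(yaw) Ry(pitch) Rx(roll)).
In Python, from station import robot, fingers, vision, workorder, recognise gives the robot as it stands. Calls block until the motion is done:
- robot.move_to(position, orientation): joint-space move of the TCP to a pose.
- robot.line_to(position, orientation=None, velocity=0.15, f_stop=None): straight line of the TCP; orientation=None keeps the orientation; velocity is the mean speed in m/s. With f_stop (N) it stops when the force on the tool has changed by that much, and returns True; else False.
- robot.move_j(angles): joint-space move.
- fingers.gripper_to(opening, force=None): opening from 0.0 (shut) to 1.0 (fully open); force is the grip in N (None keeps the last); returns when the fingers have stopped.
- robot.pause(seconds).
- robot.inverse_kinematics(position, orientation): joint angles nearest the present ones, or None.
- vision.grab_frame(name): name is "scene" or "top" or "wrist"; returns the picture (400x640x3 uint8, red, green, blue); there is no depth.
- vision.calibration(name): a dict with "mtx" (3x3 intrinsics, pixels), "k1" (the pictures are not rectified: a ray, as slopes to the right and down, at radius r is drawn at 1 + k1 r^2 times it, then the intrinsics apply), "extrinsics" (4x4, takes a point from world to camera coordinates); the wrist camera has in their place "T_tool_cam" (4x4, takes a point from camera to tool coordinates, whose origin is the TCP and whose axes are the flange's). Camera axes: x right, y up, looking along -z (the intrinsics and any distortion apply to the point x, -y, -z); pixel columns grow to the right and rows downward; lengths in m; the calibration is good to about 2 mm. A picture is of the moment at which its call begins: read the wrist's pose just before it. calibration takes no time and is no camera call.
A pose or a line that the arm cannot do raises robot.PlanningError and nothing moves.
- workorder.close_job(): hands the job in, once; it reports no verdict.
Trained networks look in the newest picture that a camera, given by its name, has taken for a name from the list of things; names that differ only in an ending like _2 or _b are one class to them, and where a whole thing is asked for, a point or a joint stands for the part that bears it (a point fixed in the world has none). Each returns a list of dicts, best first, with "p" (0 to 1); they miss things now and then, are a little off and sometimes report something else, mostly with a low value. They report only what shows in the picture. A call takes as long as a camera call. They do not tell look-alikes from the thing itself.
- recognise(label, camera): "rect" ([centre column, centre row, width, height] in pixels, round what is visible of it).
Readings, each from a call of its own:
- robot.current_time_s(): time.
- robot.current_joint_positions(): joint angles.
- robot.current_dq(): joint speeds.
- robot.current_joint_torque(): joint torques, N m.
- robot.current_tool_pos(): TCP position.
- robot.current_eef_rot(): TCP orientation.
- robot.current_contact_force(): force on the tool from outside, world axes, zero at the start.
- robot.current_torque(): the same for the moment, N m.
- robot.current_finger_gap(): opening from 0.0 (shut) to 1.0 (fully open).
Only numpy, scipy, OpenCV 4.12 (cv2) and the standard library are available. Lean on these libraries where they do the work, as an engineer would, in place of code of your own. Each camera call takes 0.05 s, during which the arm holds its last target.

## Working session

There is one attempt and no reset: what is moved stays moved. The work goes in short steps, each a Python script; the robot and the scene stay as the last script left them, time stands still between calls to the robot, and variables do not carry over. Pictures are saved under pics/ and viewed, and the job is handed in when it is done.

```bash
mkdir -p pics; ls
python3 - <<'E'
from station import robot, fingers, vision, workorder, recognise
import cv2, numpy as np
for n in ["scene","top","wrist"]:
    im=vision.grab_frame(n); cv2.imwrite(f"pics/{n}0.png",im[...,::-1]); c=vision.calibration(n)
    np.set_printoptions(precision=4,suppress=True)
    print(n,{k:np.array(v) for k,v in c.items()})
print(robot.current_time_s(),robot.current_tool_pos(),robot.current_eef_rot(),robot.tip_reach)
E
```

```text
pics
scene {'mtx': array([[386.9368,   0.    , 323.0872],
       [  0.    , 386.9368, 190.6938],
       [  0.    ,   0.    ,   1.    ]]), 'k1': array(-0.0426), 'extrinsics': array([[-0.3544,  0.935 , -0.0141,  0.2034],
       [-0.7792, -0.2869,  0.5572,  0.3769],
       [ 0.5169,  0.2084,  0.8303, -1.3372],
       [ 0.    ,  0.    ,  0.    ,  1.    ]])}
top {'mtx': array([[452.9283,   0.    , 316.3339],
       [  0.    , 452.9283, 200.3178],
       [  0.    ,   0.    ,   1.    ]]), 'k1': array(-0.0725), 'extrinsics': array([[ 0.0088, -0.9999, -0.0125,  0.0194],
       [ 0.9915,  0.0071,  0.1296, -0.5739],
       [-0.1295, -0.0135,  0.9915, -1.3958],
       [ 0.    ,  0.    ,  0.    ,  1.    ]])}
wrist {'mtx': array([[296.0171,   0.    , 320.5411],
       [  0.    , 296.0171, 198.4254],
       [  0.    ,   0.    ,   1.    ]]), 'k1': array(-0.0221), 'T_tool_cam': array([[-0.0004,  0.9523,  0.3053,  0.0774],
       [ 1.    ,  0.0006, -0.0008, -0.0005],
       [-0.0009,  0.3053, -0.9523, -0.1253],
       [ 0.    ,  0.    ,  0.    ,  1.    ]])}
0.15 [0.1475 0.5293 0.2474] [-179.8937    0.0038  164.4331] 0.017
```

View pics/scene0.png

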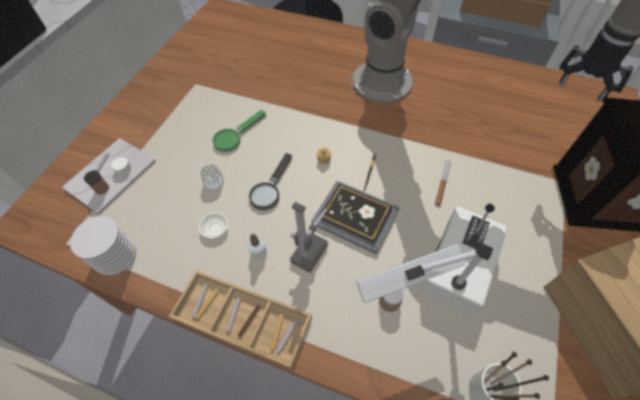

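View pics/top0.png

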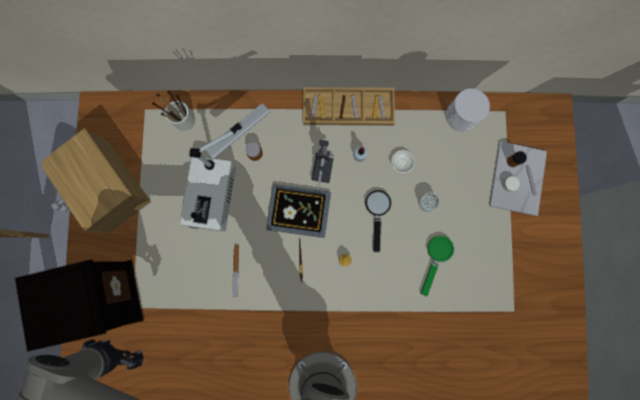

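View pics/wrist0.png

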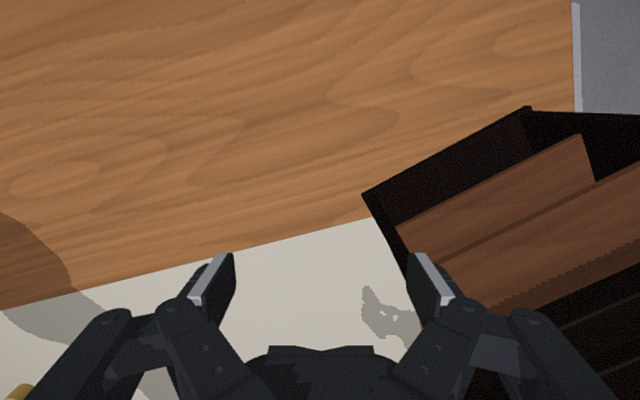

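```bash
cat > h.py <<'E'
import numpy as np, cv2
from station import robot, fingers, vision, workorder, recognise
from scipy.spatial.transform import Rotation as R
np.set_printoptions(precision=4,suppress=True)
def cam(n, pose=None):
    c=vision.calibration(n); K=np.array(c["mtx"]); k1=float(c["k1"])
    if n=="wrist":
        p,o=pose; T=np.eye(4); T[:3,:3]=R.from_euler('xyz',o,degrees=True).as_matrix(); T[:3,3]=p
        E=np.linalg.inv(T@np.array(c["T_tool_cam"]))
    else: E=np.array(c["extrinsics"])
    E=np.diag([1,-1,-1,1])@E   # opencv camera axes
    return K,np.array([k1,0,0,0,0.]),E
def proj(P,n,pose=None):
    K,d,E=cam(n,pose); P=np.atleast_2d(np.array(P,float))
    return cv2.projectPoints(P,cv2.Rodrigues(E[:3,:3])[0],E[:3,3],K,d)[0][:,0]
def ray(px,n,pose=None):
    K,d,E=cam(n,pose)
    u=cv2.undistortPoints(np.array([[px]],float),K,d)[0,0]
    Ei=np.linalg.inv(E); v=Ei[:3,:3]@np.array([u[0],u[1],1]); return Ei[:3,3],v/np.linalg.norm(v)
def onz(px,n,z,pose=None):
    c,v=ray(px,n,pose); return c+v*(z-c[2])/v[2]
def tri(obs):
    A=np.zeros((3,3));b=np.zeros(3)
    for r in obs:
        c,v=ray(*r); M=np.eye(3)-np.outer(v,v); A+=M;b+=M@c
    x=np.linalg.solve(A,b)
    return x,[np.linalg.norm((np.eye(3)-np.outer(v,v))@(x-c)) for c,v in (ray(*r) for r in obs)]
def pose(): return (np.array(robot.current_tool_pos()),np.array(robot.current_eef_rot()))
def shot(n,f):
    p=pose(); im=vision.grab_frame(n); cv2.imwrite(f"pics/{f}.png",im[...,::-1]); return im,p
def crop(src,dst,x0,y0,w,h,s):
    im=cv2.imread(f"pics/{src}.png")[y0:y0+h,x0:x0+w]; cv2.imwrite(f"pics/{dst}.png",cv2.resize(im,None,fx=s,fy=s,interpolation=cv2.INTER_CUBIC))
E
python3 - <<'E'
from h import *
for l in ["loupe","panel","gauge","lamp","dimmer_knob","varnish_jar","weight","brush","spatula","dish","dropper_bottle","swab_tub"]:
    for c in ["top"]:
        r=recognise(l,c); print(l,c,[(np.round(d['rect'],1).tolist(),round(d['p'],2)) for d in r[:3]], [onz(d['rect'][:2],c,0.01)[:2] for d in r[:2]])
crop("top0","t1",180,90,200,150,4); crop("top0","t2",330,170,130,130,4)
E
```

```text
loupe top [([437.2, 266.4, 29.0, 56.0], 0.72), ([376.5, 222.4, 32.6, 60.1], 0.67), ([226.9, 167.3, 86.2, 125.6], 0.33)] [array([ 0.3684, -0.3614]), array([ 0.5074, -0.1691])]
panel top [([297.9, 211.3, 66.1, 54.5], 0.88)] [array([0.5413, 0.0834])]
gauge top [([323.2, 163.1, 23.2, 41.9], 0.71), ([297.9, 211.9, 59.9, 51.9], 0.27)] [array([0.6999, 0.0031]), array([0.5393, 0.0834])]
lamp top [([223.7, 167.9, 85.8, 124.6], 0.79), ([254.6, 154.3, 18.2, 11.6], 0.51), ([346.4, 260.6, 13.5, 14.5], 0.39)] [array([0.6823, 0.3288]), array([0.7282, 0.2283])]
dimmer_knob top [([297.4, 211.4, 64.2, 56.1], 0.33)] [array([0.5409, 0.085 ])]
varnish_jar top [([253.1, 152.4, 18.2, 16.2], 0.75)] [array([0.7345, 0.2335])]
weight top [] []
brush top [([299.4, 264.2, 3.5, 31.1], 0.47)] [array([0.3725, 0.0763])]
spatula top [([322.0, 163.8, 23.0, 43.7], 0.72), ([234.5, 270.9, 6.6, 47.1], 0.7), ([299.1, 211.7, 63.1, 54.5], 0.17)] [array([0.6976, 0.007 ]), array([0.349 , 0.2828])]
dish top [([403.0, 160.8, 26.2, 19.5], 0.76), ([253.5, 151.9, 16.6, 18.6], 0.39)] [array([ 0.7095, -0.2575]), array([0.7362, 0.2322])]
dropper_bottle top [([361.6, 153.8, 13.5, 16.5], 0.74)] [array([ 0.7318, -0.1223])]
swab_tub top [([431.2, 199.3, 20.1, 22.2], 0.73)] [array([ 0.5833, -0.3468])]
```

View pics/t1.png

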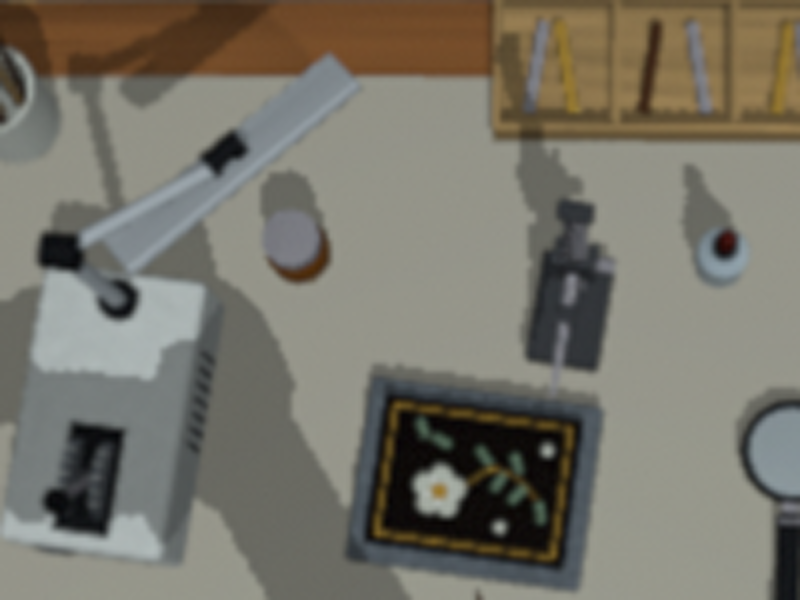

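View pics/t2.png

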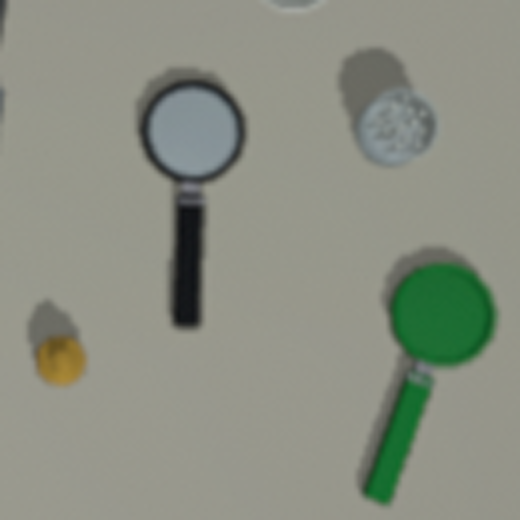

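Run:
```python
from h import *
print("knob z.15",onz((194,215),"top",.15),"hinge",onz((202.5,209),"top",.09))
for p in [(45,265),(210,285),(183,562),(5,540)]: print("lamp corner",onz((180+p[0]/4,90+p[1]/4),"top",.09)[:2])
for p in [(378,372),(600,405),(578,590),(348,555)]: print("support",onz((180+p[0]/4,90+p[1]/4),"top",.02)[:2])
print("blossom",onz((289.5,212.7),"top",.032)); 
print("tip", onz((180+553/4,90+392/4),"top",.12))
print("loupe c",onz((330+193/4,170+131/4),"top",.012),"end",onz((330+186/4,170+325/4),"top",.012))
crop("scene0","s1",340,180,200,150,4); crop("scene0","s2",240,130,170,150,4)
for p,y in [((.43,.33,.36),0),((.43,.33,.36),180),((.5,.1,.38),0),((.5,.1,.38),180),((.46,-.17,.2),0),((.46,-.17,.2),180),((.43,.11,.12),0),((.43,.11,.12),180)]:
    print(p,y,robot.inverse_kinematics(p,[180,0,y]))
```

```text
knob z.15 [0.5131 0.3802 0.15  ] hinge [0.5376 0.3718 0.09  ]
lamp corner [0.7026 0.4145]
lamp corner [0.6871 0.2842]
lamp corner [0.4724 0.2977]
lamp corner [0.4878 0.4357]
support [0.6314 0.1597]
support [ 0.6057 -0.0194]
support [ 0.4573 -0.0027]
support [0.4836 0.1806]
blossom [0.5343 0.1088 0.032 ]
tip [0.6002 0.0175 0.12  ]
loupe c [ 0.5706 -0.175   0.012 ] end [ 0.4153 -0.1682  0.012 ]
(0.43, 0.33, 0.36) 0 [ -64.3245   16.5089   34.2543   75.6474   -9.2043   90.5802 -121.2774]
(0.43, 0.33, 0.36) 180 [-47.4139  15.1118  10.8933  74.9735  -2.824   90.1746  53.1026]
(0.5, 0.1, 0.38) 0 [-46.7422  12.9703  43.0446  78.1133  -8.8196  92.3044 -94.7929]
(0.5, 0.1, 0.38) 180 [-38.8535  11.8989  32.4279  77.8498  -6.3519  92.0527  82.7853]
(0.46, -0.17, 0.2) 0 [-28.7436  19.5528  59.9601 101.6684 -18.051   69.2273 -53.6864]
(0.46, -0.17, 0.2) 180 [-30.2306  20.4507  62.3832 101.7039 -19.2883  69.5942 127.5495]
(0.43, 0.11, 0.12) 0 [-50.5647  14.7996  40.1047 114.1163 -11.5862  55.0152 -94.7052]
(0.43, 0.11, 0.12) 180 [-40.2198  13.3645  27.5525 113.7938  -7.5421  54.5472  81.0842]
```

View pics/s1.png

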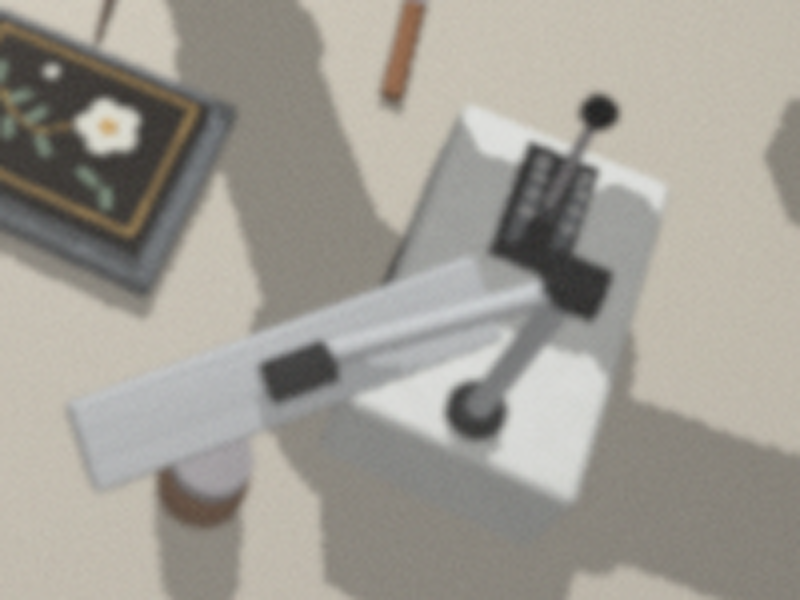

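View pics/s2.png

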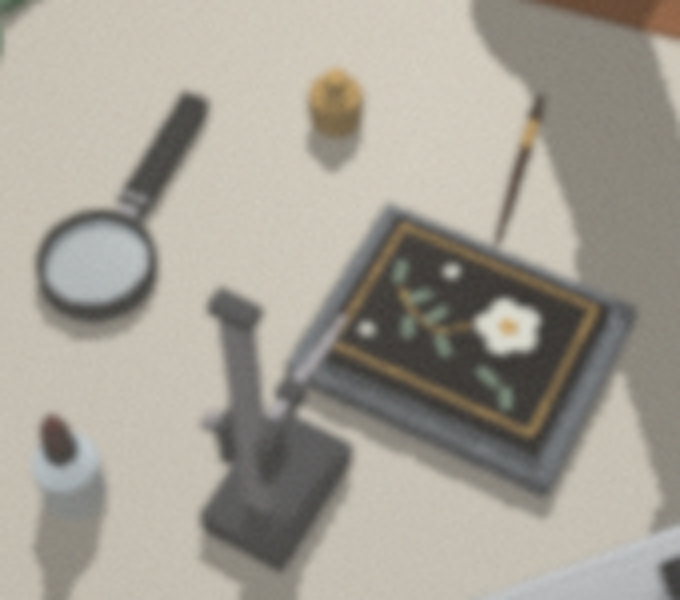

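```bash
cat >> h.py <<'E'
def down(yaw,tilt=0,axis=(0,1,0)):
    M=R.from_rotvec(np.radians(tilt)*np.array(axis,float))*R.from_euler('xyz',[180,0,yaw],degrees=True)
    return M.as_euler('xyz',degrees=True)
E
python3 - <<'E'
from h import *
print("knob",tri([((194.25,215),"top"),((489.75,207.75),"scene")]))
print("tip",tri([((318.2,188),"top"),((325.75,209.25),"scene")]))
import json
L=[]
def go(p,o,f):
    robot.move_to(p,list(o)); robot.pause(.15); im,ps=shot("wrist",f); L.append((f,ps[0].tolist(),ps[1].tolist())); print(L[-1],robot.current_time_s())
go([.43,.33,.34],down(180),"wA")
go([.44,.06,.30],down(180),"wB")
try: go([.42,.02,.22],down(180,-30),"wC")
except robot.PlanningError as e: print(e)
json.dump(L,open("poses.json","w"))
E
```

```text
knob (array([0.5117, 0.3762, 0.1646]), [np.float64(0.0008295769603137182), np.float64(0.0008295769603137201)])
tip (array([0.6036, 0.0187, 0.0964]), [np.float64(0.0008528579628408276), np.float64(0.0008528579628408757)])
('wA', [0.42874347373422744, 0.33138627164027085, 0.3395213355058543], [-179.99740691478306, -0.06545073835799017, -179.8224302997692]) 2.2917
('wB', [0.44032627706590804, 0.06204861953704611, 0.3000671694752906], [179.9879594241116, 0.017206317033015752, -179.78350911334064]) 3.55
('wC', [0.4222072349867257, 0.020491580145995107, 0.22217397147074736], [179.95010657096566, 30.187713860142537, 179.97523142540993]) 4.5167
```

View pics/wA.png

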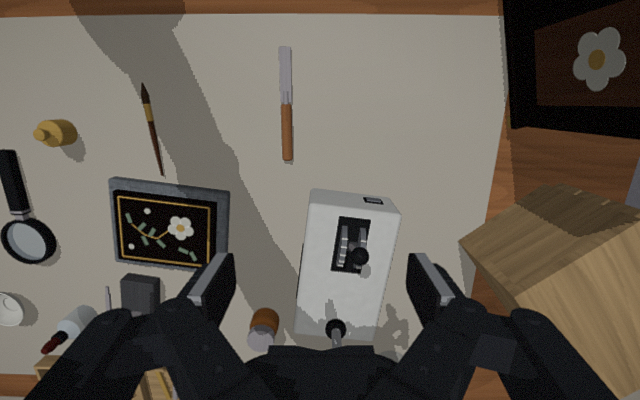

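View pics/wB.png

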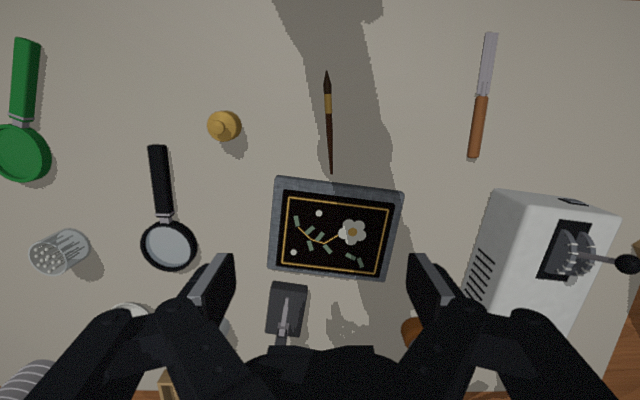

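View pics/wC.png

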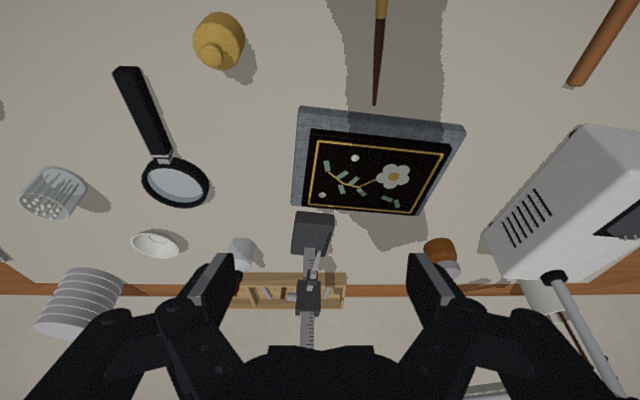

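Run:
```python
from h import *
crop("wA","cA",290,180,120,170,4); crop("wB","cB",250,170,170,190,4); crop("wC","cC",270,90,200,150,4)
a=cv2.imread("pics/cA.png");b=cv2.imread("pics/cB.png");
```

```text
(no output)
```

View pics/cA.png

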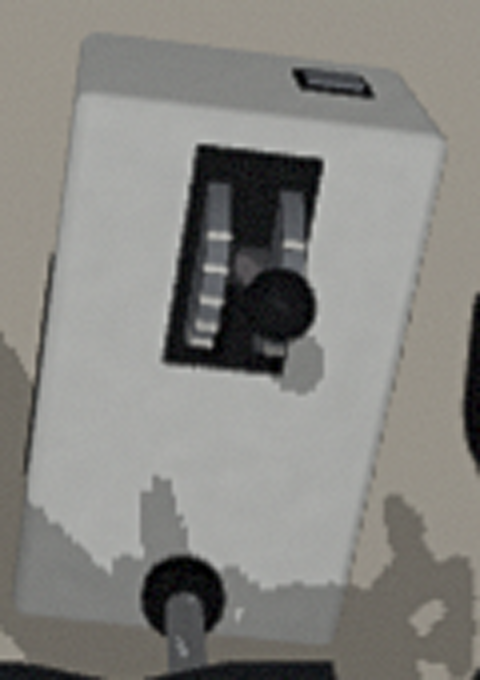

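View pics/cB.png

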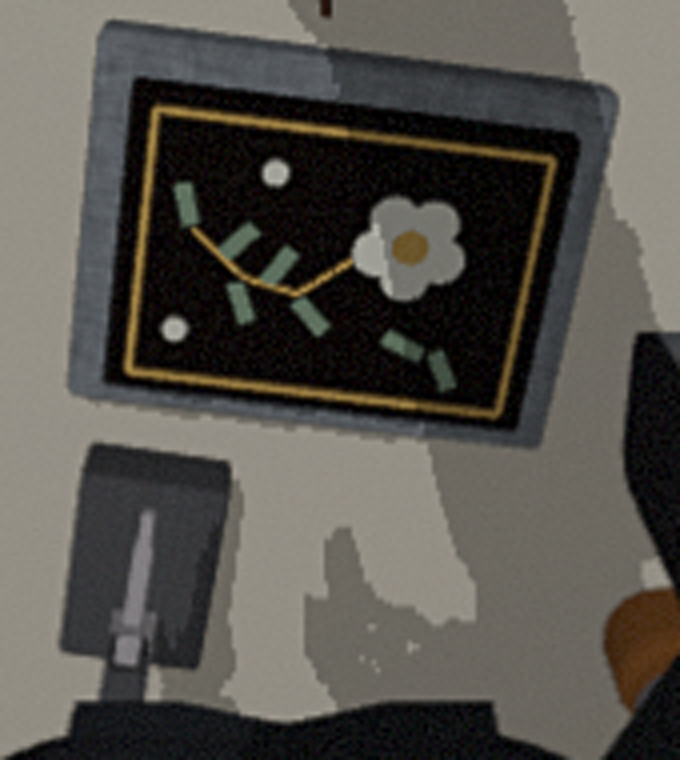

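View pics/cC.png

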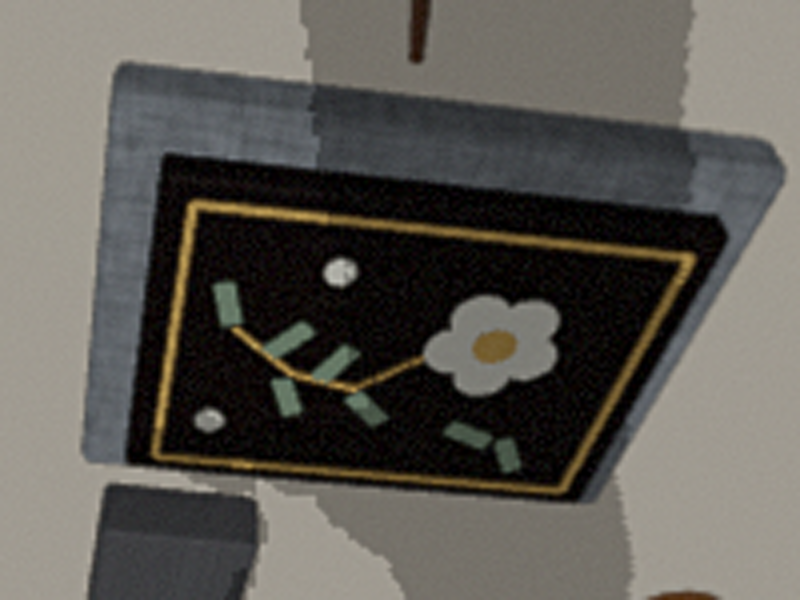

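```bash
cat >> h.py <<'E'
import json
def P(f): 
    return next((np.array(a),np.array(b)) for n,a,b in json.load(open("poses.json")) if n==f)
E
python3 - <<'E'
from h import *
A,B,C=P("wA"),P("wB"),P("wC"); w="wrist"
print("knob all",tri([((360.25,255.75),w,A),((627,264),w,B),((194.25,215),"top"),((489.75,207.75),"scene")]))
print("knob AB",tri([((360.25,255.75),w,A),((627,264),w,B)]))
print("blossom BC",tri([((352.25,231.75),w,B),((393.5,176.5),w,C)]))
for px,n,ps in [((352.25,231.75),w,B),((393.5,176.5),w,C),((289.5,212.7),"top",None),((340+109/4,180+126/4),"scene",None)]: print(" bl",onz(px,n,.032,ps))
print("tip",tri([((287,298),w,B),((325.75,209.25),"scene")]),tri([((287,298),w,B),((325.75,209.25),"scene"),((318.2,188),"top")]))
# panel black corners wB z .032
for p in [(135,80),(578,140),(518,430),(104,383)]: print("panel corner",onz((250+p[0]/4,170+p[1]/4),w,.032,B))
for p in [(80,92),(443,138),(330,643),(17,613)]: print("lamp top corner",onz((290+p[0]/4,180+p[1]/4),w,.09,A))
print("slot", [onz((290+p[0]/4,180+p[1]/4),w,.09,A) for p in [(196,146),(322,158),(164,362)]])
crop("wC","cC2",270,190,80,110,6); crop("wB","cB2",130,130,90,150,4)
print(tri([((287,298),w,B),((325.75,209.25),"scene")])[0])
E
```

```text
knob all (array([0.5135, 0.3753, 0.1666]), [np.float64(0.0008357831070724501), np.float64(0.002032495785111683), np.float64(0.0019836543596680554), np.float64(0.0012545002617958057)])
knob AB (array([0.5159, 0.3762, 0.1642]), [np.float64(0.0002550365511682514), np.float64(0.00025503655116811537)])
blossom BC (array([0.5385, 0.1077, 0.034 ]), [np.float64(0.00011353351088140857), np.float64(0.00011353351088141998)])
 bl [0.5394 0.1078 0.032 ]
 bl [0.5403 0.1084 0.032 ]
 bl [0.5343 0.1088 0.032 ]
 bl [0.5361 0.1095 0.032 ]
tip (array([0.6042, 0.019 , 0.0979]), [np.float64(0.0007919265947183181), np.float64(0.0007919265947183237)]) (array([0.604 , 0.0186, 0.0977]), [np.float64(0.0005715746311056533), np.float64(0.001146593900797629), np.float64(0.0008093392591105457)])
panel corner [0.4767 0.0108 0.032 ]
panel corner [0.4982 0.1658 0.032 ]
panel corner [0.6157 0.1523 0.032 ]
panel corner [ 0.5956 -0.0051  0.032 ]
lamp top corner [0.4774 0.3169 0.09  ]
lamp top corner [0.4935 0.4397 0.09  ]
lamp top corner [0.707  0.4137 0.09  ]
lamp top corner [0.6924 0.2903 0.09  ]
slot [array([0.4966, 0.356 , 0.09  ]), array([0.5009, 0.399 , 0.09  ]), array([0.5801, 0.3463, 0.09  ])]
[0.6042 0.019  0.0979]
```

View pics/cC2.png

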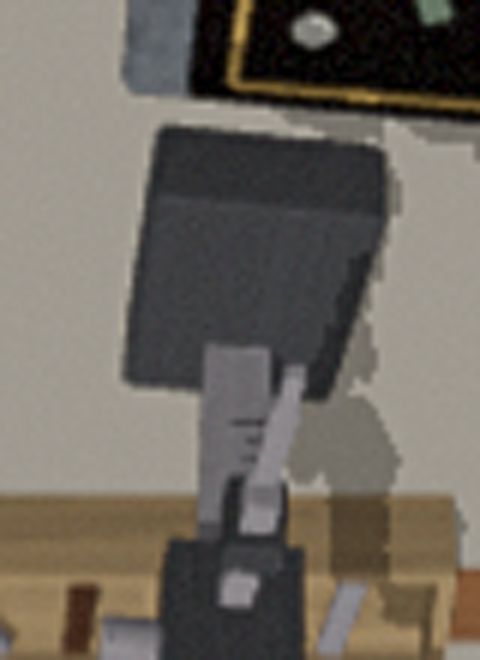

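View pics/cB2.png

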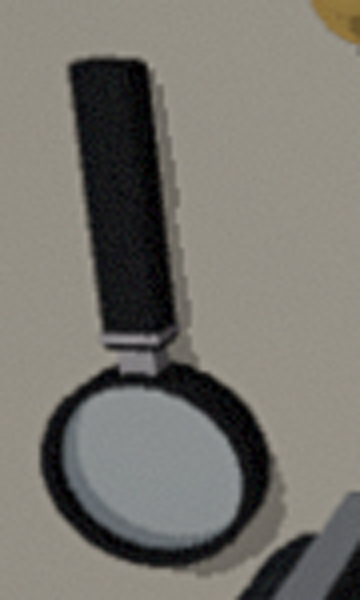

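Run:
```python
from h import *
A,B,C=P("wA"),P("wB"),P("wC"); w="wrist"
print("tip",tri([((287,298),w,B),((319.2,251.2),w,C)]),tri([((287,298),w,B),((319.2,251.2),w,C),((325.75,209.25),"scene")]))
print("tip CS",tri([((319.2,251.2),w,C),((325.75,209.25),"scene")]))
print("post base",onz((290+183/4,180+597/4),w,.09,A), "bar",onz((212,156),"top",.225),onz((268,107),"top",.225))
# go above the lever
robot.move_to([.515,.376,.27],down(83).tolist()); fingers.gripper_to(.7,force=20)
robot.pause(.1); im,ps=shot(w,"wD"); L=json.load(open("poses.json")); L.append(("wD",ps[0].tolist(),ps[1].tolist())); json.dump(L,open("poses.json","w")); print(ps,robot.current_time_s())
```

```text
tip (array([0.6057, 0.0181, 0.096 ]), [np.float64(0.000163368723658915), np.float64(0.0001633687236588781)]) (array([0.6041, 0.0187, 0.0974]), [np.float64(0.0007560542150961887), np.float64(0.0005366123551186646), np.float64(0.0009867170138939565)])
tip CS (array([0.6038, 0.019 , 0.097 ]), [np.float64(0.0006659793967622896), np.float64(0.0006659793967623064)])
post base [0.6845 0.3551 0.09  ] bar [0.6725 0.3151 0.225 ] [0.8154 0.161  0.225 ]
(array([0.515 , 0.376 , 0.2701]), array([179.9881,  -0.001 ,  83.0028])) 6.8917
```

View pics/wD.png

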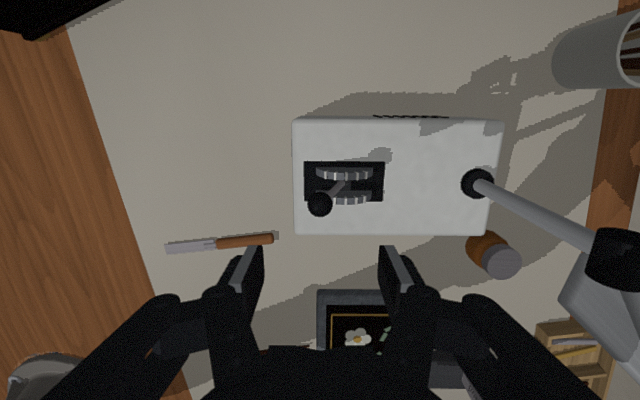

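Run:
```python
from h import *
A,B,D=P("wA"),P("wB"),P("wD"); w="wrist"
k,r=tri([((360.25,255.75),w,A),((627,264),w,B),((319.5,204.5),w,D)]); print("knob",k,r)
print("head",onz((195,152.5),"top",.265))
robot.line_to([k[0],k[1],.169],velocity=.12,f_stop=8) and print("STOPPED")
print(pose()[0]); fingers.gripper_to(0.0,force=20); print(robot.current_finger_gap(),pose(),robot.current_contact_force(),robot.current_time_s())
im,ps=shot(w,"wE"); L=json.load(open("poses.json")); L.append(("wE",ps[0].tolist(),ps[1].tolist())); json.dump(L,open("poses.json","w"))
```

```text
knob [0.5147 0.376  0.1662] [np.float64(0.0012992263383786323), np.float64(0.0005465693589658759), np.float64(0.0009194061105869653)]
head [0.6729 0.3522 0.265 ]
[0.5151 0.3766 0.17  ]
0.22576579998306404 (array([0.5147, 0.3763, 0.1698]), array([179.9609,  -0.0448,  83.0087])) [-0.1519 -0.0685  2.7155] 8.325
```

View pics/wE.png

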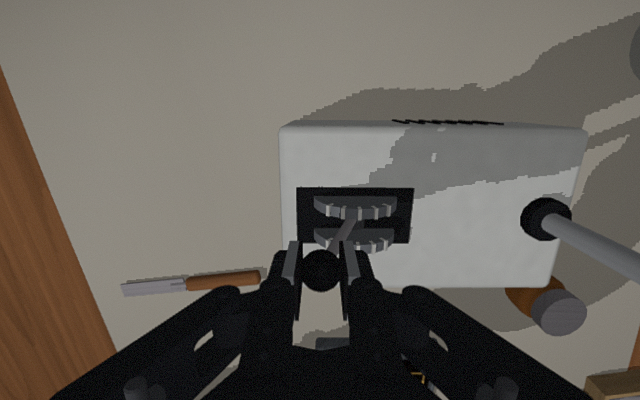

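Run:
```python
from h import *
w="wrist";D,E=P("wD"),P("wE")
print("slotE",onz((355.5,215.5),w,.09,E),"slotD",onz((344,181),w,.09,D))
crop("wE","cE",280,170,150,130,5); crop("wD","cD",290,150,110,80,6)
```

```text
slotE [0.541  0.3718 0.09  ] slotD [0.5405 0.3722 0.09  ]
```

View pics/cE.png

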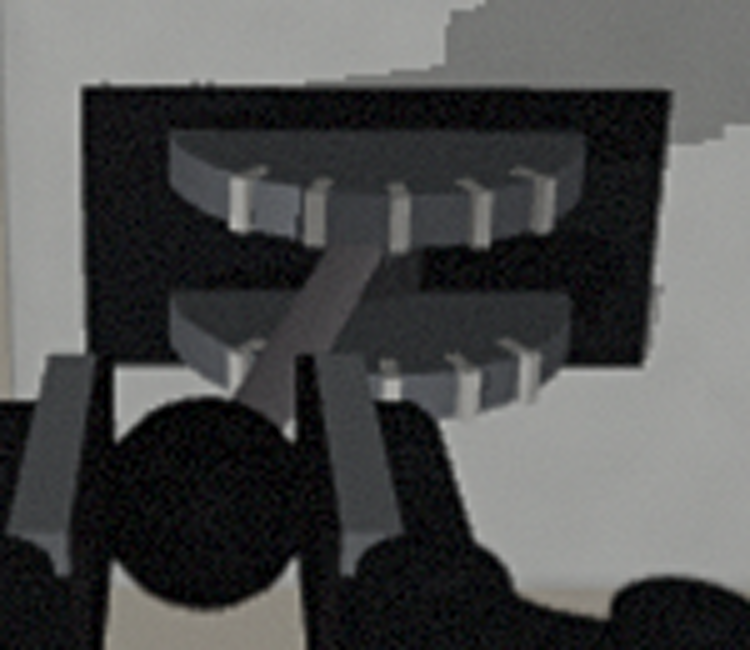

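View pics/cD.png

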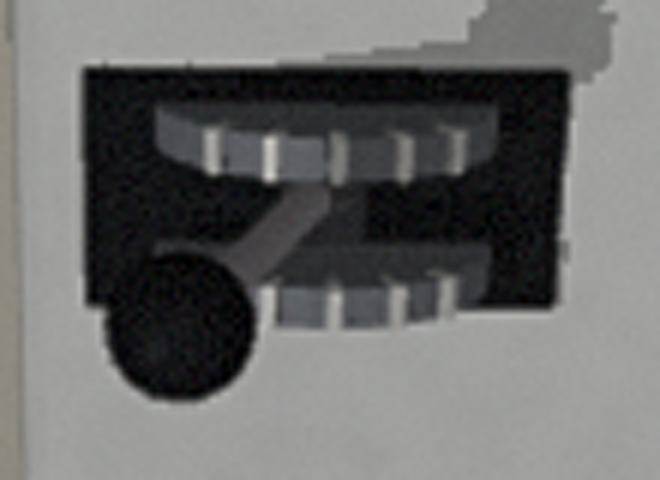

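Run:
```python
from h import *
w="wrist"; p0=np.array([.5147,.3763,.1698]); u=np.array([.9925,-.122,0]); a0=-.338
for a in np.linspace(a0,.352,7)[1:]:
    p=p0+u*.080*(np.sin(a)-np.sin(a0))+np.array([0,0,.080*(np.cos(a)-np.cos(a0))])
    if robot.line_to(p.tolist(),velocity=.1,f_stop=15): print("STOP",a)
robot.pause(.2)
print(pose(),p,robot.current_finger_gap(),robot.current_contact_force(),robot.current_time_s())
im,ps=shot(w,"wF"); L=json.load(open("poses.json")); L.append(("wF",ps[0].tolist(),ps[1].tolist())); json.dump(L,open("poses.json","w"))
crop("wF","cF",240,170,200,150,4)
```

```text
(array([0.5685, 0.3709, 0.1692]), array([179.9539,  -0.1252,  83.0298])) [0.5684 0.3697 0.1694] 0.22439840661726962 [-0.9282  5.1052 -0.4225] 10.075
```

View pics/cF.png

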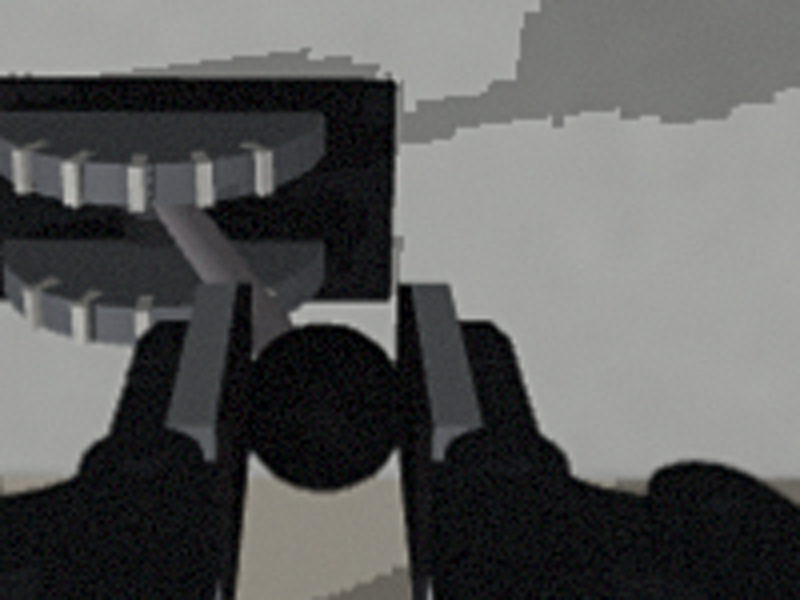

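Run:
```python
from h import *
w="wrist"
fingers.gripper_to(.65); p=pose()[0]
robot.line_to([p[0],p[1],.27],velocity=.2); robot.pause(.1)
im,ps=shot(w,"wG"); L=json.load(open("poses.json")); L.append(("wG",ps[0].tolist(),ps[1].tolist())); json.dump(L,open("poses.json","w"))
crop("wG","cG",250,130,160,120,5); shot("top","topG"); shot("scene","sceneG"); print(ps,robot.current_time_s())
crop("sceneG","csG",440,180,120,100,6)
```

```text
(array([0.5682, 0.368 , 0.2674]), array([-179.8194,    0.1917,   83.0133])) 11.4667
```

View pics/cG.png

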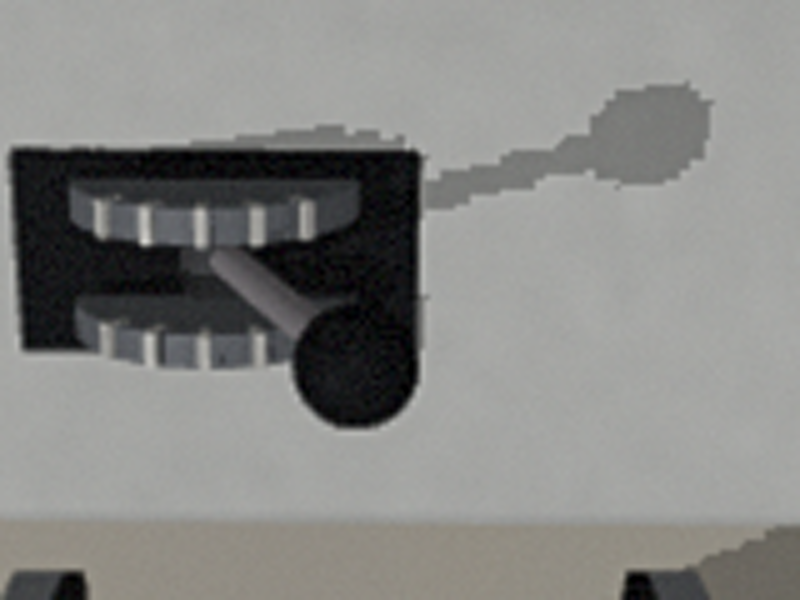

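View pics/csG.png

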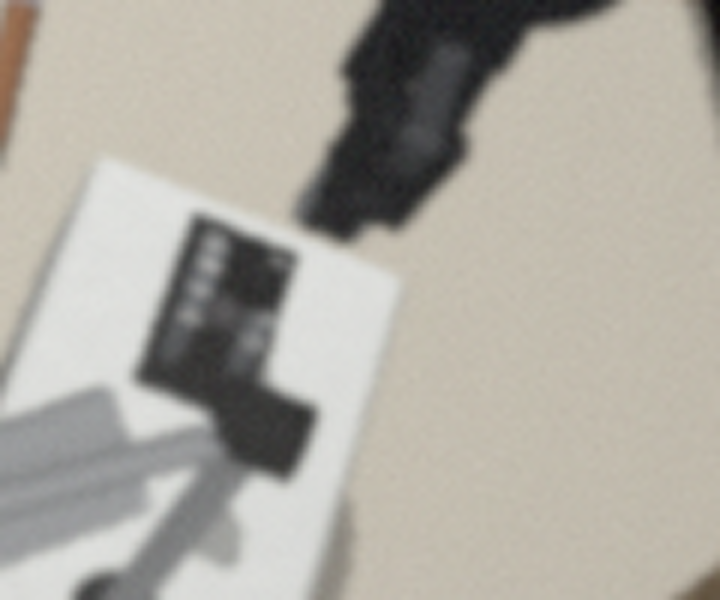

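Run:
```python
from h import *
w="wrist"
ux=np.array([.9925,-.122,0]); uy=np.array([.122,.9925,0])
for f,m,k,o,s in [("wD",[(339,158),(335,307)],(180,327),(290,150),6),("wG",[(203,227),(205,350)],(356,366),(250,130),5)]:
    ps=P(f); px=lambda q:(o[0]+q[0]/s,o[1]+q[1]/s)
    # mid mark face at 30 mm radius, upright -> hinge x
    hs=[onz(px(q),w,.118,ps) for q in m]; h=np.mean(hs,axis=0); h[2]=.09
    best=min(((np.hypot(*(proj([h+ux*.08*np.sin(a)+[0,0,.08*np.cos(a)]],w,ps)[0]-px(k))),a) for a in np.linspace(-.8,.8,801)))
    print(f,hs,"angle",.7+best[1],best[0])
```

```text
wD [array([0.5419, 0.3839, 0.118 ]), array([0.5388, 0.359 , 0.118 ])] angle 0.37599999999999995 0.3631498418127401
wG [array([0.5417, 0.3836, 0.118 ]), array([0.5383, 0.3592, 0.118 ])] angle 1.0759999999999998 0.25822565741380965
```

Run:
```python
from h import *
w="wrist"
robot.move_to([.45,.15,.30],down(30).tolist())
robot.move_to([.482,-.171,.17],down(-2.5).tolist()); robot.pause(.15)
im,ps=shot(w,"wH"); L=json.load(open("poses.json")); L.append(("wH",ps[0].tolist(),ps[1].tolist())); json.dump(L,open("poses.json","w"))
print(ps,robot.current_time_s())
```

```text
(array([ 0.4831, -0.169 ,  0.1707]), array([-179.9705,   -0.0909,   -2.2769])) 13.9583
```

View pics/wH.png

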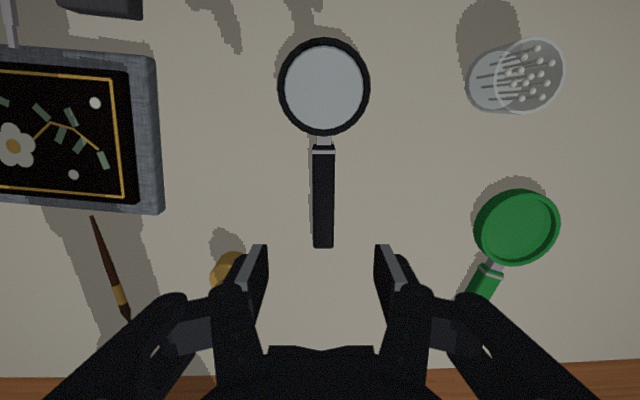

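Run:
```python
from h import *
ps=P("wH");w="wrist"
for q in [(277.5,87),(370.5,87),(324,37),(324,136),(313,247),(334,247),(312,150),(335,150)]: print(q,onz(q,w,.018,ps)[:2])
crop("wH","cH",265,25,120,235,2.5)
```

```text
(277.5, 87) [ 0.5779 -0.1351]
(370.5, 87) [ 0.5746 -0.2172]
(324, 37) [ 0.6161 -0.1776]
(324, 136) [ 0.5336 -0.1746]
(313, 247) [ 0.4205 -0.159 ]
(334, 247) [ 0.4197 -0.1808]
(312, 150) [ 0.5211 -0.1629]
(335, 150) [ 0.5202 -0.1844]
```

View pics/cH.png

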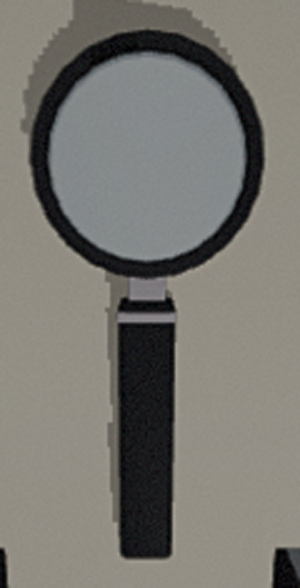

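Run:
```python
from h import *
w="wrist"; o=down(-2.2).tolist()
robot.line_to([.4856,-.1725,.06],o,velocity=.15)
print(robot.line_to([.4856,-.1725,.0185],o,velocity=.06,f_stop=6),pose()[0],robot.current_contact_force())
fingers.gripper_to(0.0,force=80); print("gap",robot.current_finger_gap()*85,pose(),robot.current_contact_force(),robot.current_torque())
robot.line_to([.4856,-.1725,.12],o,velocity=.08); robot.pause(.3)
print(pose(),robot.current_finger_gap()*85,robot.current_contact_force(),robot.current_torque(),robot.current_time_s())
im,ps=shot(w,"wI"); L=json.load(open("poses.json")); L.append(("wI",ps[0].tolist(),ps[1].tolist())); json.dump(L,open("poses.json","w"))
shot("scene","sceneI");shot("top","topI")
```

```text
False [ 0.4858 -0.1726  0.0186] [-0.1194 -0.8914 -0.2354]
gap 20.259032743583283 (array([ 0.486 , -0.1726,  0.0192]), array([179.9904,  -0.0536,  -2.1949])) [-1.4766  0.821   5.335 ] [0.1389 0.2629 0.0295]
(array([ 0.4854, -0.1725,  0.1197]), array([-179.992 ,    0.0313,   -2.1997])) 19.868736285006136 [ 0.3423 -0.0307 -1.4295] [ 0.0265  0.015  -0.0428] 17.8083
```

View pics/wI.png

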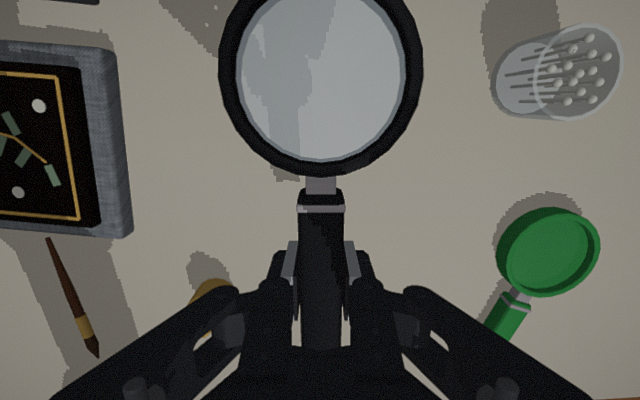

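View pics/sceneI.png

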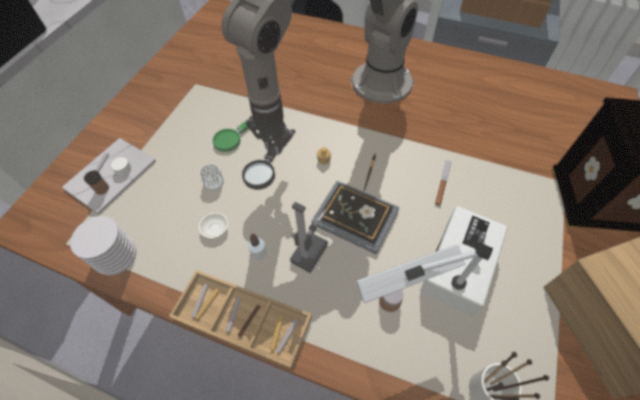

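```bash
cat >> h.py <<'E'
def loupe_pts(ps,off,dz,pitch=0,roll=0,yaw=0,r=.042,zz=.018,n=72):
    """ring in world for loupe held: off=lens centre in front of TCP (along tool x), dz underside rel TCP z"""
    p,o=ps; yw=o[2]+yaw
    g=R.from_euler('xyz',[roll,pitch,yw],degrees=True)
    t=np.linspace(0,2*np.pi,n,endpoint=False)
    # rotate about grip point (TCP)
    ring=np.c_[off+r*np.cos(t),r*np.sin(t),np.full(n,dz+zz)]
    return g.apply(ring)+p
E
python3 - <<'E'
from h import *
ps=P("wI"); im=cv2.imread("pics/wI.png")
from scipy.optimize import least_squares
for pit in [-3,0,3]:
    q=proj(loupe_pts(ps,.090,-.0192,pit),"wrist",ps); print(pit,"L",q[q[:,0].argmin()],"R",q[q[:,0].argmax()],"bottom",q[q[:,1].argmax()])
# extract outer edge pts: search radially from outside along model rays
g=cv2.GaussianBlur(cv2.cvtColor(im,cv2.COLOR_BGR2GRAY),(3,3),0).astype(float)
q=proj(loupe_pts(ps,.090,-.0192),"wrist",ps); c=q.mean(0); pts=[]; idx=[]
for i,(a) in enumerate(q):
    d=(a-c)/np.linalg.norm(a-c)
    s=np.arange(-15,15,.5); xy=a+d*s[:,None]
    if xy[:,1].min()<2: continue
    v=cv2.remap(g.astype(np.float32),xy[:,0].astype(np.float32)[None],xy[:,1].astype(np.float32)[None],cv2.INTER_LINEAR)[0]
    gr=np.gradient(v); j=gr.argmax()
    if gr[j]>6: pts.append(xy[j]); idx.append(i)
pts=np.array(pts); print(len(pts),idx)
def f(x):
    q=proj(loupe_pts(ps,x[0],-.0192,x[1],x[2],x[3],n=360),"wrist",ps)
    return np.array([np.min(np.linalg.norm(q-p,axis=1)) for p in pts])
for x0 in [[.09,0,0,0]]:
    r=least_squares(f,x0,x_scale=[.002,1,1,1],loss='soft_l1',diff_step=1e-3); print(r.x,np.round(f(r.x),1))
for p in pts: cv2.circle(im,tuple(int(v) for v in p),1,(0,0,255),-1)
for p in proj(loupe_pts(ps,*[r.x[0],-.0192],*r.x[1:]),"wrist",ps): cv2.circle(im,tuple(int(v) for v in p),1,(0,255,0),-1)
cv2.imwrite("pics/fitI.png",cv2.resize(im[:220,180:460],None,fx=2,fy=2))
E
```

```text
-3 L [208.626   62.8756] R [429.5714  62.7417] bottom [319.2733 178.3253]
0 L [213.0885  64.3316] R [425.2403  64.2052] bottom [319.3016 176.9468]
3 L [217.2698  66.3516] R [421.1827  66.2326] bottom [319.3292 175.9074]
49 [12, 13, 14, 15, 16, 17, 18, 19, 20, 21, 22, 23, 24, 25, 26, 27, 28, 29, 30, 31, 32, 33, 34, 35, 36, 37, 38, 39, 40, 41, 42, 43, 44, 45, 46, 47, 48, 49, 50, 51, 52, 53, 54, 55, 56, 57, 58, 59, 60]
[ 0.0896  2.2959  0.0819 -0.2846] [1.5 0.6 0.4 1.2 0.3 0.1 0.  0.2 0.2 0.1 0.2 0.6 0.4 0.2 0.4 0.2 0.5 0.7
 0.5 0.5 0.6 0.8 0.8 0.7 0.7 0.5 0.4 0.2 0.3 0.4 0.4 0.6 0.8 0.8 0.7 0.5
 0.2 0.5 0.4 0.5 1.  1.  0.9 0.8 0.6 0.7 0.4 0.5 0.9]
```

View pics/fitI.png

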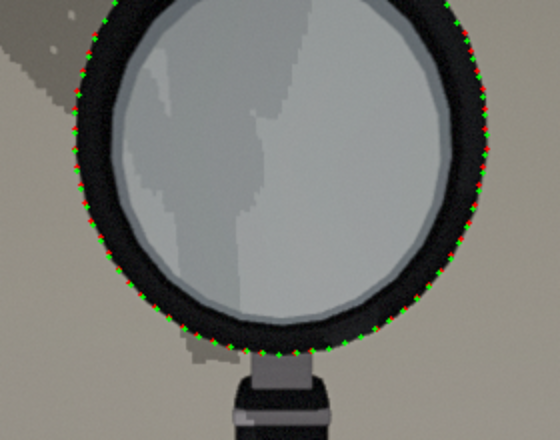

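```bash
cat >> h.py <<'E'
from scipy.optimize import least_squares
def edges(im,q,rng=12,th=6,sgn=1):
    g=cv2.GaussianBlur(cv2.cvtColor(im,cv2.COLOR_BGR2GRAY),(3,3),0).astype(np.float32)
    c=q.mean(0); pts=[]
    for a in q:
        d=(a-c)/np.linalg.norm(a-c); s=np.arange(-rng,rng,.25); xy=(a+d*s[:,None]).astype(np.float32)
        if xy.min()<2 or xy[:,0].max()>637 or xy[:,1].max()>397: continue
        v=cv2.remap(g,xy[:,0][None],xy[:,1][None],cv2.INTER_LINEAR)[0]; gr=np.gradient(v)*sgn; j=gr.argmax()
        if gr[j]>th/2: pts.append(xy[j])
    return np.array(pts)
def dist(q,pts):
    qq=np.vstack([q,q[:1]]); 
    return np.array([cv2.pointPolygonTest(q.astype(np.float32).reshape(-1,1,2),(float(p[0]),float(p[1])),True) for p in pts])
def ring(c,r,pitch=0,roll=0,n=120):
    t=np.linspace(0,2*np.pi,n,endpoint=False)
    return R.from_euler('xyz',[roll,pitch,0],degrees=True).apply(np.c_[r*np.cos(t),r*np.sin(t),0*t])+np.array(c)
E
python3 - <<'E'
from h import *
w="wrist"
def run(f,c0,n,ps,full=False,rng=8,r=.042,sgn=1):
    im=cv2.imread(f"pics/{f}.png"); pts=edges(im,proj(ring(c0,r),n,ps),rng,sgn=sgn)
    if not full: g=lambda x: dist(proj(ring(x[:3],r),n,ps),pts); x0=list(c0)
    else: g=lambda x: dist(proj(ring(x[:3],r,x[3],x[4]),n,ps),pts); x0=list(c0)+[0,0]
    s=least_squares(g,x0,x_scale=[.001]*3+[1]*(len(x0)-3),loss='soft_l1',diff_step=1e-3)
    print(f,len(pts),s.x,"rms",np.sqrt(np.mean(g(s.x)**2))); return s.x
H=P("wH");I=P("wI"); print("cam heights",np.linalg.inv(cam(w,H)[2])[2,3],np.linalg.inv(cam(w,I)[2])[2,3])
run("wH",[.5755,-.176,.018],w,H)
run("wI",[.5751,-.176,.1165],w,I); run("wI",[.5751,-.176,.1165],w,I,True)
run("wH",[.5755,-.176,.018],w,H,r=.036,rng=3,sgn=-1)
run("wI",[.5751,-.176,.1165],w,I,r=.036,rng=7,sgn=-1)
for f,n,z in [("top0","top",.018),("scene0","scene",.018),("topI","top",.1185),("sceneI","scene",.1185)]:
    run(f,[.5751,-.176,z],n,None,rng=6)
E
```

```text
cam heights 0.2961333936374013 0.2450270343455241
wH 120 [ 0.5753 -0.1757  0.0133] rms 0.2813711308756094
wI 84 [ 0.5746 -0.1763  0.115 ] rms 0.36704847160926796
wI 84 [ 0.5746 -0.1763  0.115  -0.0003 -0.    ] rms 0.3670085184561287
wH 120 [ 0.5753 -0.1757  0.0085] rms 0.27100457698040215
wI 89 [ 0.5745 -0.1763  0.1104] rms 0.276845756518915
top0 120 [ 0.5668 -0.1682  0.0536] rms 0.27577521053982695
scene0 117 [ 0.6029 -0.1525  0.0654] rms 0.5734426158534882
topI 87 [ 0.5652 -0.1688  0.154 ] rms 0.8327247460776772
sceneI 115 [ 0.6006 -0.1544  0.1567] rms 0.6831595256977547
```

Run:
```python
from h import *
w="wrist"; o=down(0).tolist(); A,B,C=P("wA"),P("wB"),P("wC")
print("blossom TS",tri([((289.5,212.7),"top"),((340+109/4,180+126/4),"scene")]))
robot.line_to([.43,-.165,.16],o,velocity=.12)
robot.line_to([.43,.108,.16],o,velocity=.15)
robot.line_to([.4485,.108,.13],o,velocity=.08)
robot.line_to([.4485,.108,.107],o,velocity=.05); robot.pause(.4)
im,ps=shot(w,"wJ"); L=json.load(open("poses.json")); L.append(("wJ",ps[0].tolist(),ps[1].tolist())); json.dump(L,open("poses.json","w"))
shot("scene","sceneJ");shot("top","topJ")
print(ps,robot.current_finger_gap()*85,robot.current_contact_force(),robot.current_torque(),robot.current_time_s())
crop("topJ","ctJ",250,140,120,110,5); crop("sceneJ","csJ",270,130,170,140,4)
```

```text
blossom TS (array([0.5345, 0.1091, 0.0294]), [np.float64(0.00015144078112336212), np.float64(0.00015144078112335564)])
(array([0.4487, 0.108 , 0.1072]), array([-179.9966,   -0.0245,   -0.0002])) 19.545667725617545 [-0.8102 -0.2616 -0.9949] [0.0764 0.0174 0.0193] 22.4
```

View pics/wJ.png

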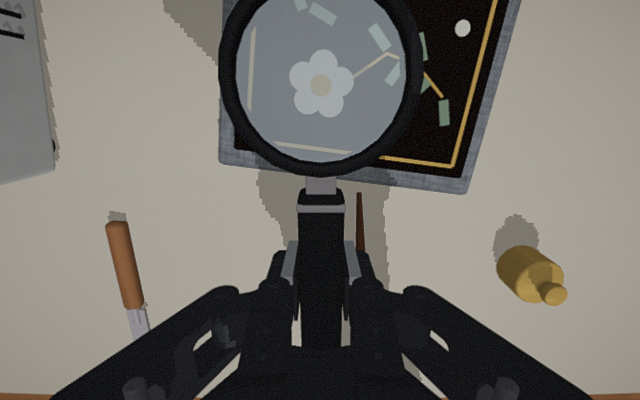

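View pics/ctJ.png

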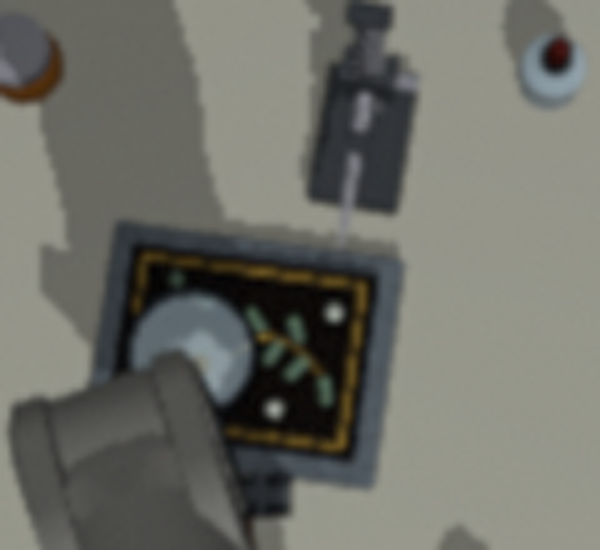

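View pics/csJ.png

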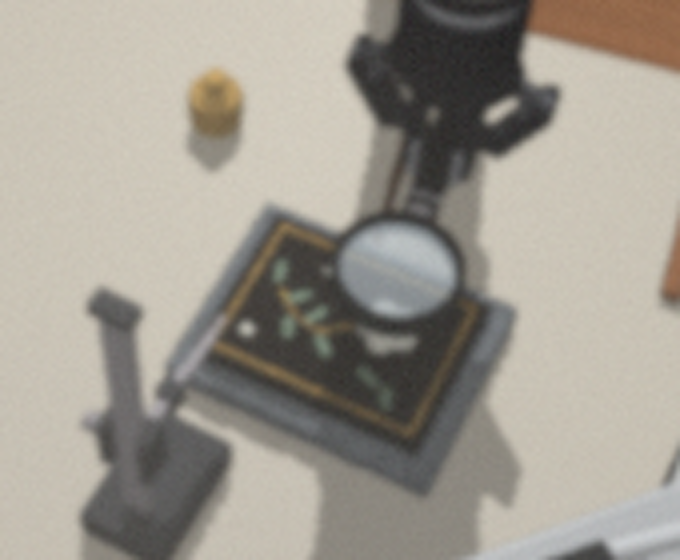

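Run:
```python
from h import *
w="wrist";J=P("wJ");B,C=P("wB"),P("wC")
b=(320.5,85.5)
print("blossom wJ",onz(b,w,.032,J)[:2])
def fit(f,c0,n,ps,zfix=None,full=False,rng=8,r=.042,sgn=1):
    im=cv2.imread(f"pics/{f}.png"); pts=edges(im,proj(ring(c0,r),n,ps),rng,sgn=sgn)
    mk={0:lambda x:ring([x[0],x[1],c0[2]],r),1:lambda x:ring([x[0],x[1],c0[2]+x[2]],r),2:lambda x:ring([x[0],x[1],c0[2]+x[2]],r,x[3]*1000,x[4]*1000)}[full]
    nn=[2,3,5][full]; x0=np.array([c0[0],c0[1],1e-4,1e-4,1e-4][:nn])
    g=lambda x: dist(proj(mk(x),n,ps),pts)
    s=least_squares(g,x0,x_scale=.001,loss='soft_l1',jac='3-point',diff_step=np.r_[.001,.001,[1.]*(nn-2)])
    print(f,r,full,len(pts),s.x,"rms",np.sqrt(np.mean(g(s.x)**2)))
top=J[0][2]-.0192+.018
for full in (0,1,2):
    fit("wJ",[.538,.108,top],w,J,full=full); 
fit("wJ",[.538,.108,top],w,J,full=1,r=.036,sgn=-1,rng=6)
I=P("wI"); fit("wI",[.575,-.176,.1185],w,I,full=2); fit("wH",[.575,-.176,.018],w,P("wH"),full=2)
fit("sceneJ",[.534,.108,top],"scene",None,full=0,rng=6)
fit("scene0",[.572,-.176,.018],"scene",None,full=0,rng=6)
fit("sceneI",[.572,-.176,.1185],"scene",None,full=0,rng=6)
fit("top0",[.572,-.176,.018],"top",None,full=0,rng=6)
fit("topI",[.572,-.176,.1185],"top",None,full=0,rng=4)
crop("wJ","cwJ",200,0,240,190,3)
```

```text
blossom wJ [0.5386 0.1075]
wJ 0.042 0 66 [0.5381 0.1068] rms 3.363995990949676
wJ 0.042 1 66 [ 0.5376  0.1076 -0.0029] rms 3.017715552635188
wJ 0.042 2 66 [ 0.5375  0.1071 -0.0029 -0.0006  0.0017] rms 3.0151520295761607
wJ 0.036 1 80 [ 0.5379  0.1076 -0.0076] rms 0.3623221943980661
wI 0.042 2 83 [ 0.5737 -0.1775 -0.0031 -0.0043  0.0051] rms 0.3743488145187565
wH 0.042 2 120 [ 0.5752 -0.1758 -0.0047 -0.0015  0.0011] rms 0.2543000804059992
sceneJ 0.042 0 69 [0.5384 0.1091] rms 1.963955653690426
scene0 0.042 0 117 [ 0.5773 -0.1727] rms 0.9539275186621269
sceneI 0.042 0 115 [ 0.5773 -0.1726] rms 1.0308772909007364
top0 0.042 0 120 [ 0.5712 -0.1726] rms 0.4209482764060481
topI 0.042 0 86 [ 0.5706 -0.173 ] rms 0.6394873593996792
```

View pics/cwJ.png

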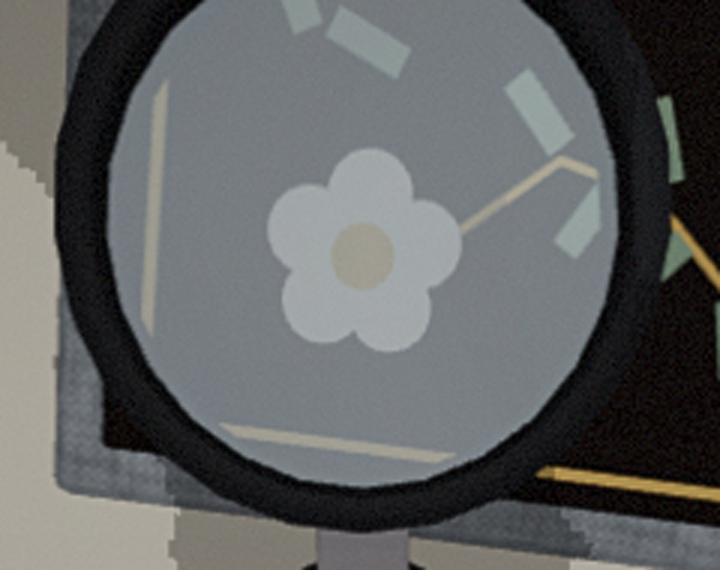

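Run:
```python
from h import *
w="wrist";J=P("wJ");B,C=P("wB"),P("wC")
tipB,tipC=(287,298),(319.2,251.2)
print("tip BC",tri([(tipB,w,B),(tipC,w,C)])[0])
for n,b,c in [("N1",(271.75,287.5),(295.5,222.7)),("N2",(307.5,292.2),(334.2,226)),("blossom",(352.25,231.7),(393.5,176.5)),
  ("bud1",(250+276/4,170+173/4),(270+340/4,90+271/4)),("bud2",(250+174/4,170+328/4),(270+208/4,90+420/4)),
  ("brassBL",(250+129/4,170+373/4),(270+156/4,90+458/4))]:
    print(n,tri([(b,w,B),(c,w,C)]))
crop("scene0","sg",285,195,80,80,8); crop("topG","tg",295,130,50,75,8)
```

```text
tip BC [0.6048 0.0191 0.0951]
N1 (array([ 0.6363, -0.0146,  0.0265]), [np.float64(0.0011429247700609282), np.float64(0.0011429247700609217)])
N2 (array([0.6447, 0.0419, 0.0264]), [np.float64(0.0006936393165354363), np.float64(0.0006936393165354497)])
blossom (array([0.537 , 0.1086, 0.0334]), [np.float64(6.55851807911876e-05), np.float64(6.558518079123576e-05)])
bud1 (array([0.5098, 0.0604, 0.0311]), [np.float64(0.00014992640162012847), np.float64(0.00014992640162012712)])
bud2 (array([0.5704, 0.0229, 0.0326]), [np.float64(1.5828083024971675e-05), np.float64(1.5828083025003073e-05)])
brassBL (array([0.5896, 0.0056, 0.0322]), [np.float64(5.372786741987787e-05), np.float64(5.3727867419877465e-05)])
```

View pics/sg.png

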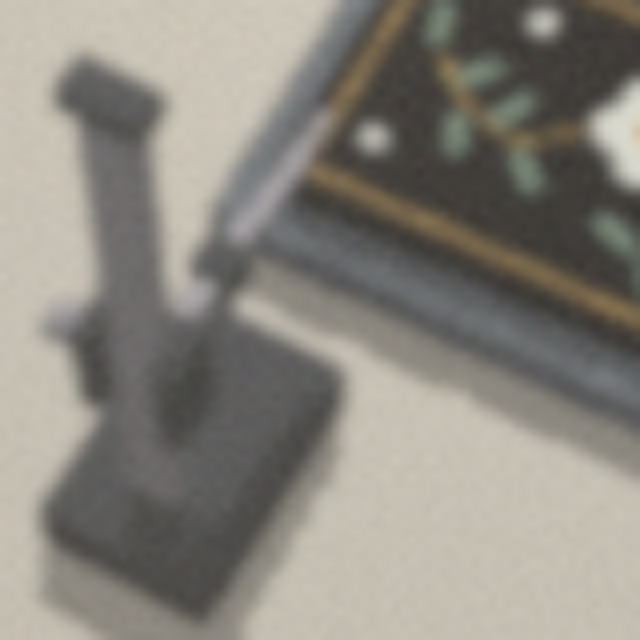

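View pics/tg.png

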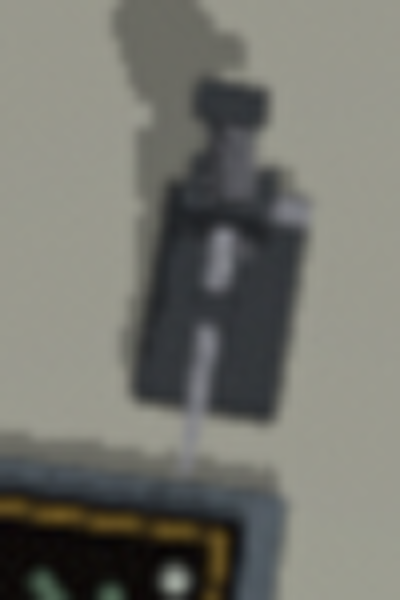

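Run:
```python
from h import *
w="wrist";B,C=P("wB"),P("wC")
for n,k in [("wrist","T_tool_cam"),("top","extrinsics"),("scene","extrinsics")]:
    M=[np.array(vision.calibration(n)[k])[:3,3] for _ in range(5)]; print(n,np.array(M))
print([tri([((287,298),w,B),((319.2,251.2),w,C)])[0] for _ in range(2)], B,C)
print(pose(), pose())
tS=(285+330/8,195+112/8); tT=(295+184/8,130+470/8); print(tS,tT)
print("TS",tri([(tS,"scene"),(tT,"top")]),"BCS",tri([(tS,"scene"),((287,298),w,B),((319.2,251.2),w,C)]))
bud2S=(285+375/8,195+137/8); bud2T=(295+174/8,130+580/8)
print("bud2 TS",tri([(bud2S,"scene"),(bud2T,"top")]))
```

```text
wrist [[ 0.0784  0.0007 -0.1253]
 [ 0.0784  0.0007 -0.1253]
 [ 0.0784  0.0007 -0.1253]
 [ 0.0784  0.0007 -0.1253]
 [ 0.0784  0.0007 -0.1253]]
top [[ 0.0194 -0.5739 -1.3958]
 [ 0.0194 -0.5739 -1.3958]
 [ 0.0194 -0.5739 -1.3958]
 [ 0.0194 -0.5739 -1.3958]
 [ 0.0194 -0.5739 -1.3958]]
scene [[ 0.2034  0.3769 -1.3372]
 [ 0.2034  0.3769 -1.3372]
 [ 0.2034  0.3769 -1.3372]
 [ 0.2034  0.3769 -1.3372]
 [ 0.2034  0.3769 -1.3372]]
[array([0.6048, 0.0191, 0.0951]), array([0.6048, 0.0191, 0.0951])] (array([0.4403, 0.062 , 0.3001]), array([ 179.988 ,    0.0172, -179.7835])) (array([0.4222, 0.0205, 0.2222]), array([179.9501,  30.1877, 179.9752]))
(array([0.4485, 0.108 , 0.1071]), array([179.9992,  -0.0074,  -0.0039])) (array([0.4485, 0.108 , 0.1071]), array([179.9992,  -0.0074,  -0.0039]))
(326.25, 209.0) (318.0, 188.75)
TS (array([0.6016, 0.0192, 0.0947]), [np.float64(0.0008113990846599277), np.float64(0.0008113990846599069)]) BCS (array([0.6028, 0.0197, 0.0968]), [np.float64(0.0008409799539933385), np.float64(0.0007994474223505364), np.float64(0.000574784474829104)])
bud2 TS (array([0.5679, 0.0228, 0.0285]), [np.float64(2.5524098413067178e-06), np.float64(2.552409841274544e-06)])
```

Run:
```python
from h import *
w="wrist"; o=down(0).tolist(); L=json.load(open("poses.json"))
robot.line_to([.42,.108,.16],o,velocity=.15)
robot.line_to([.42,-.11,.16],o,velocity=.2)
cal={}
for p,f in [([.49,-.11,.135],"wK"),([.49,-.14,.22],"wL")]:
    robot.line_to(p,o,velocity=.15); robot.pause(.25)
    im,ps=shot(w,f); L.append((f,ps[0].tolist(),ps[1].tolist())); print(ps,np.array(vision.calibration(w)["T_tool_cam"])[:3,3],robot.current_time_s())
json.dump(L,open("poses.json","w"))
```

```text
(array([ 0.4895, -0.1102,  0.1354]), array([179.9889,  -0.0175,  -0.0234])) [ 0.0784  0.0007 -0.1253] 25.1333
(array([ 0.4894, -0.1394,  0.219 ]), array([-179.9598,    0.1224,    0.0392])) [ 0.0784  0.0007 -0.1253] 26.1833
```

View pics/wK.png

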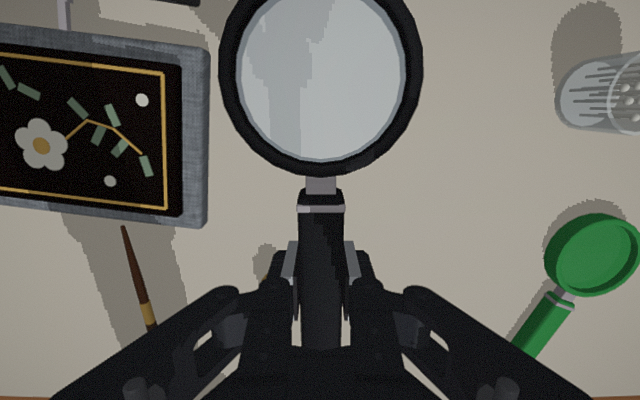

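View pics/wL.png

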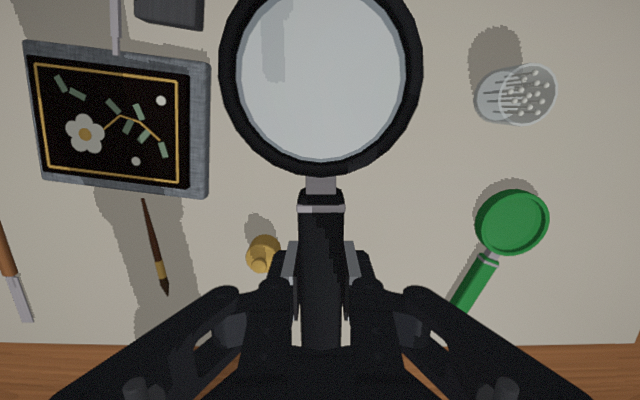

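Run:
```python
import cv2
from h import *
crop("wK","cK",20,0,150,130,5); crop("wL","cL",70,10,130,130,5)
```

```text
(no output)
```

View pics/cK.png

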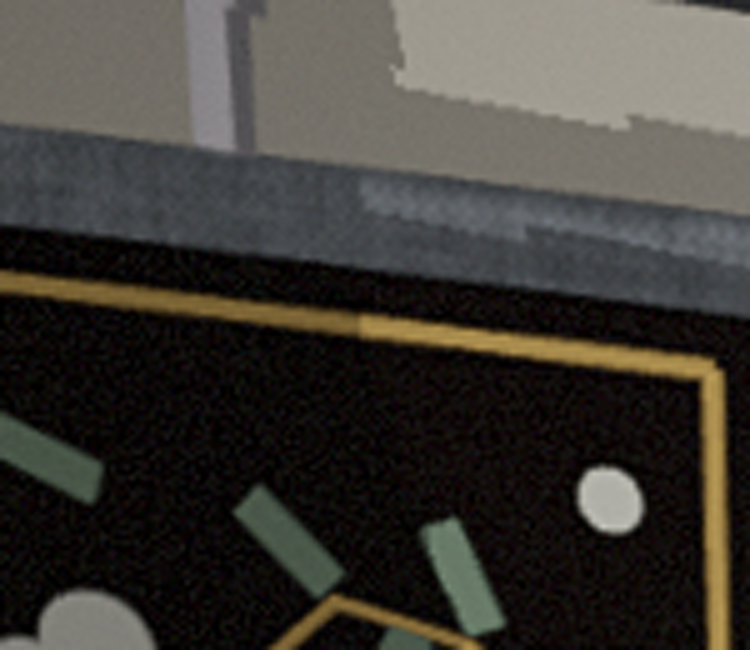

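View pics/cL.png

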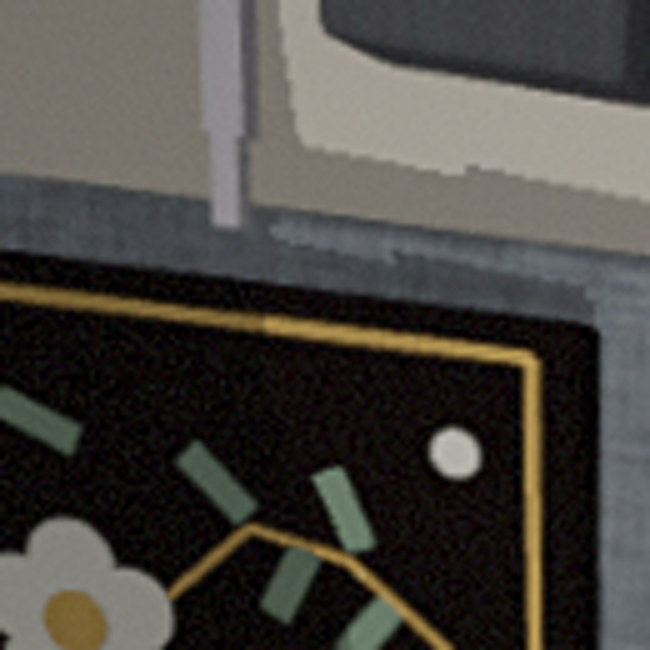

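Run:
```python
from h import *
w="wrist";K,L=P("wK"),P("wL")
crop("wK","cK3",10,110,60,70,8)
for n,a,b in [("tip",(62.8,30.2),(115.2,55.2)),("bud2",(142,100),(161,100.6)),("corner",(163.6,72.6),(177.4,81.6)),("blossom",(41,145.6),(85,133.8)),
 ("leafs",(20+340/5,598/5),(70+250/5,10+525/5))]:
    print(n,tri([(a,w,K),(b,w,L)]), "z+-1px",tri([(np.add(a,(0,.5)),w,K),(b,w,L)])[0][2])
    if n!="tip": print("   ",onz(a,w,.032,K)[:2],onz(b,w,.032,L)[:2])
print("tipBKL",tri([((62.8,30.2),w,K),((115.2,55.2),w,L),((287,298),w,P("wB")),((319.2,251.2),w,P("wC"))]))
for z in (.094,.096,.098,.1,.102): print(z,[onz(a,w,z,q)[:2] for a,q in [((62.8,30.2),K),((115.2,55.2),L),((287,298),P("wB")),((319.2,251.2),P("wC"))]])
```

```text
tip (array([0.6042, 0.0175, 0.0986]), [np.float64(0.00010063980273103085), np.float64(0.00010063980273114547)]) z+-1px 0.09814254287538264
bud2 (array([0.5716, 0.0205, 0.0339]), [np.float64(1.3286714382694291e-05), np.float64(1.3286714382618939e-05)]) z+-1px 0.03444297550831987
    [0.5716 0.0216] [0.5716 0.0214]
corner (array([ 0.5885, -0.0055,  0.0484]), [np.float64(0.0002598388000732587), np.float64(0.0002598388000731929)]) z+-1px 0.04462921284852353
    [0.5903 0.0025] [0.5894 0.0022]
blossom (array([0.5392, 0.105 , 0.0356]), [np.float64(0.00019145066984408544), np.float64(0.0001914506698441286)]) z+-1px 0.036913534900888244
    [0.5386 0.1084] [0.5391 0.1079]
leafs (array([0.5577, 0.0703, 0.0262]), [np.float64(6.2269726633732445e-06), np.float64(6.226972663320226e-06)]) z+-1px 0.027410610515787148
    [0.5579 0.0658] [0.5578 0.0664]
tipBKL (array([0.6046, 0.0193, 0.0956]), [np.float64(0.00047468555098944474), np.float64(0.00014159583231785377), np.float64(0.0003487702337991213), np.float64(0.00036139989156739233)])
0.094 [array([0.6052, 0.0212]), array([0.605 , 0.0204]), array([0.6057, 0.0188]), array([0.6065, 0.0193])]
0.096 [array([0.6047, 0.0196]), array([0.6047, 0.0191]), array([0.6042, 0.019 ]), array([0.6033, 0.0193])]
0.098 [array([0.6043, 0.018 ]), array([0.6044, 0.0178]), array([0.6028, 0.0193]), array([0.6001, 0.0193])]
0.1 [array([0.6038, 0.0164]), array([0.6041, 0.0165]), array([0.6013, 0.0196]), array([0.5969, 0.0194])]
0.102 [array([0.6034, 0.0148]), array([0.6038, 0.0152]), array([0.5998, 0.0198]), array([0.5937, 0.0194])]
```

View pics/cK3.png

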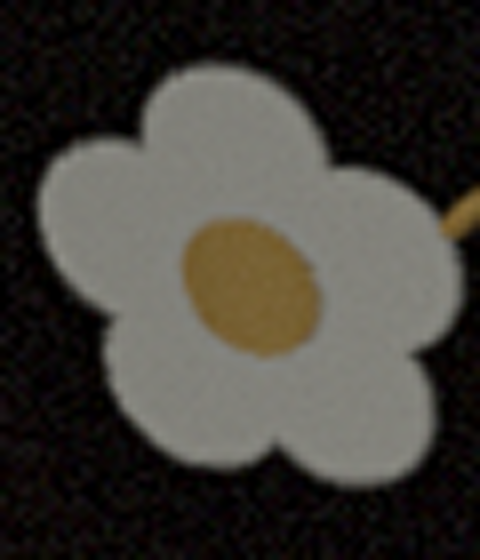

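Run:
```python
from h import *
w="wrist"; o=down(0).tolist(); L=json.load(open("poses.json"))
robot.line_to([.42,-.12,.18],o,velocity=.15)
robot.line_to([.42,.108,.16],o,velocity=.18)
robot.line_to([.4493,.1082,.125],o,velocity=.08)
robot.line_to([.4493,.1082,.1064],o,velocity=.04); robot.pause(.6)
im,ps=shot(w,"wM"); L.append(("wM",ps[0].tolist(),ps[1].tolist())); json.dump(L,open("poses.json","w"))
shot("scene","sceneM");shot("top","topM")
print(ps,robot.current_finger_gap()*85,robot.current_contact_force(),robot.current_dq(),robot.current_time_s())
im=cv2.imread("pics/wM.png")
def fit(f,c0,n,ps,rng,r,sgn):
    im=cv2.imread(f"pics/{f}.png"); pts=edges(im,proj(ring(c0,r),n,ps),rng,sgn=sgn)
    g=lambda x: dist(proj(ring(x,r),n,ps),pts)
    s=least_squares(g,c0,x_scale=.001,loss='soft_l1',diff_step=1e-3); return s.x,len(pts),np.sqrt(np.mean(g(s.x)**2))
print(fit("wM",[.5385,.108,ps[0][2]-.009],w,ps,6,.036,-1))
# blossom core: brownish
hsv=im[:,:,2].astype(int)-im[:,:,0]; m=(hsv>12).astype(np.uint8); m[:40]=0;m[130:]=0;m[:,:290]=0;m[:,350:]=0
n,lab,st,cen=cv2.connectedComponentsWithStats(m); i=1+st[1:,4].argmax(); print(st[i],cen[i],"blossom",onz(cen[i],w,.032,ps))
crop("wM","cM",200,0,240,190,3)
```

```text
(array([0.4493, 0.1082, 0.1064]), array([179.9999,  -0.0039,  -0.001 ])) 19.99480124427675 [ 0.4127  0.0946 -2.4261] [-0.11    0.0176  0.0398  0.1202  0.0027 -0.0355 -0.0221] 30.3917
(array([0.5385, 0.1077, 0.0972]), 91, np.float64(0.3308563734900507))
[312  76  19  21 203] [322.1133  85.7537] blossom [0.539  0.1067 0.032 ]
```

View pics/cM.png

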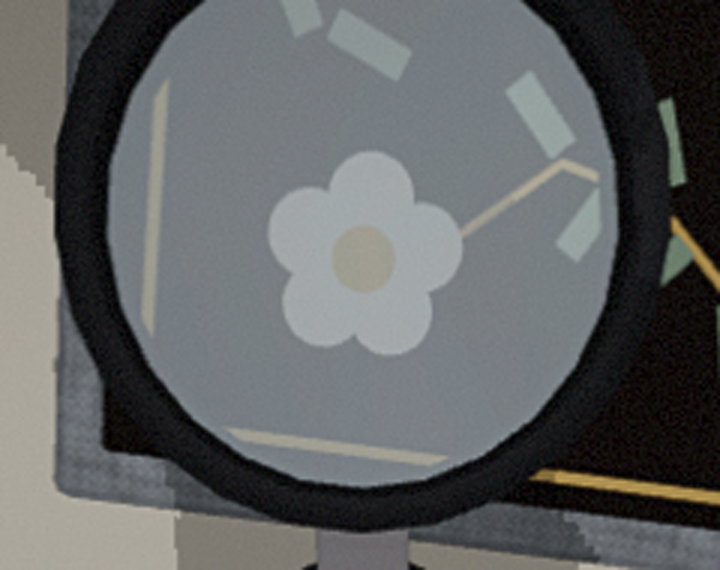

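View pics/sceneM.png

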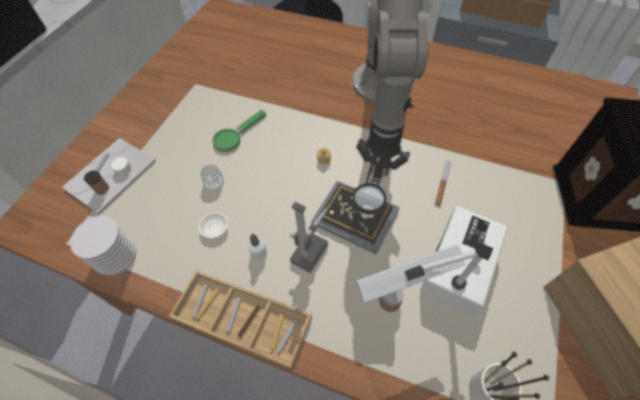

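Run:
```python
from h import *
robot.pause(.5); print(pose(),robot.current_dq(),robot.current_finger_gap()); print(workorder.close_job(),robot.current_time_s())
```

```text
(array([0.4493, 0.1082, 0.1064]), array([179.9986,  -0.0007,   0.0002])) [ 0.0143  0.0562 -0.0545 -0.0575  0.0177  0.0549 -0.0661] 0.23571470130000027
the job is handed in; nothing more can be done
the job is handed in; nothing more can be done
```

The job is handed in, with the lens held still in the air, centred over the blossom. I gave the hand-in at about 31 s of the 56 s allowed.

- **Dimmer:** I gripped the knob and swung the lever from about the second mark to the fourth. My last estimates put it at 1.05 rad from the arm's motion and 1.08 rad from the picture, against the target of 1.05.
- **Lens:** I picked up the black reading lens by its handle, not the green look-alike.
    - **Centring:** the last wrist picture put the lens centre at (0.5385, 0.1077) m and the blossom at (0.539, 0.107) m, so they agree to about 1 mm.
    - **Height:** the middle of the lens is at about 96 mm, worked out from the arm's position. The four wrist views put the pointer at 95–96 mm.
    - **Level:** the tool reads vertical to within 0.01°. After the lift, scene and top pictures showed less than about 1° of droop.
- **Bench:** the last scene picture shows the other things in place, and I saw no sign of contact with the panel or the gauge.

**Checks that disagreed:**
- The top and scene cameras differed from the wrist camera by 3–5 mm in x. I relied on wrist readings and on comparing points within the same picture.
- Pointer height estimates ranged from 94.7 to 98.6 mm.
- Fitting the lens tilt from the wrist picture alone was too loose to use.
- The wrist camera's calibration shifted by about 1 mm partway through.

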